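# Index a vial carousel three clicks and hold it

## Task

On the vial sampler, slide the needle carriage along its track by its black grip until it stands level with the blue mark. Then push the red lever knob round, counter-clockwise seen from above, exactly three clicks from its rest (a fourth click spoils the job, even if you go back), and finish while still holding it in the third notch: the lever springs back if let go, so do not release it at the end. Leave the bottle, the tip box and the little pot where they are.

Things in the scene. Friction and masses are not known exactly. Their poses are not given: they have to be found in the camera images.
- sampler: vial sampler, a light grey base plate 300 x 400 x 20 mm fixed to the bench, elsewhere each time. Origin on the bench; the plate spans x -140 to 160, y -200 to 200 mm about it. x points away from the robot (within 12 degrees of yaw), y left, z up. A low housing (49 mm high) runs along its far edge. The carousel is on the right, the needle carriage on a track along x at y 150 mm, on the left.
- carriage_grip (a point): centre of the top of the needle carriage's black grip, 131 mm above the bench: 20 mm along the track x 26 mm across, free from 56 to 131 mm high; pinch it from above. Beneath, a grey 40 x 44 mm block. 50 mm to its right (-y) a 10 mm post rises to 118 mm and carries the needle arm over the carousel (108 to 118 mm high, 12 mm wide, 225 mm long), moving with the grip. Sampler's axes.
- carriage (a joint): position of the needle carriage along its track in m: 0 at the end near the robot, up to 0.14 away from the robot along the sampler's x axis. At 0 the grip is at x -60 mm on the sampler. It starts below 0.025, short of the mark. Friction about 2 N; it stays where it is left.
- mark_line (a point): centre of the top of the blue mark (6 mm along the track, 20 mm across, 34 mm above the bench) beside the track, 32 mm left (+y of the sampler) of its middle line; sampler's axes. It is set elsewhere along the track each time, then fixed. The carriage is right when the centre of its grip (white line on its block) has the same position along the track (sampler's x) as this mark.
- lever_knob (a point): centre of the top of the red lever knob, an upright round post 20 mm in diameter, 128 mm above the bench and free down to 60 mm, on the end of a steel lever arm (top 58 mm high). It moves with the whole carousel on a level circle of 145 mm radius about the carousel axis. Pinch it or push it from above.
- carousel_axis (a point): point on the vertical axis of the carousel, 66 mm above the bench (top of its tray), at x 40, y -70 mm on the sampler; sampler's axes. Tray radius 90 mm, vial caps up to 95 mm high. A return spring pushes the knob back clockwise with 6 to 9 N and takes it to its rest stop if let go.
- carousel (a joint): angle of carousel and lever in rad: 0 at the rest stop, growing counter-clockwise seen from above, up to 1.23. At 0 the knob stands, from the axis, 150 degrees counter-clockwise of the sampler's x axis (near the robot, a little left); it travels to the robot's right. The notch of click k is at free play (index_ring) + k x 0.2094 rad (12 degrees, 30 mm of knob travel).
- index_ring (a joint): free play in rad, 0.04 to 0.15, other each time, fixed during the job: angle of the aluminium ring (122 mm radius, under the carousel) with the ratchet's bumps. Pushed slowly, the knob resists with 6 N in the free play and jumps to 8 to 11 N at the foot of the first bump (no click yet); then it eases over the bump to 3 to 5 N and jumps up by about 5 N on reaching the next notch, which is one click; and so on.
- third_notch (a point): where the centre of the knob's top stands when the lever is in the notch of the third click, 128 mm above the bench; x points from here to the carousel axis, y backwards along the knob's path (towards rest). Five dark lines on the aluminium ring, under the lever arm, show the notches of clicks 1 to 5 in turn; the third is this one.
- reagent_bottle: loose amber bottle, 64 mm diameter, 140 mm tall, with blue cap, beside the sampler; origin under its centre; leave alone
- tip_box: loose green box with clear lid, 85 x 120 x 57 mm, on the other side; origin under its centre; leave alone
- cap_pot: loose small white bowl, 60 mm diameter, 50 mm tall; origin under its centre; leave alone

How it is judged:
By the outcome, as a careful person would: the job done as asked, in the order asked, and still so for the second after the job is handed in, while the arm keeps its last pose, push and grip.
It also fails if it takes over 58 s, if anything falls off the work surface, if the arm or the gripper's body presses on something with over 40 N, if the wrist force passes 120 N, or if a joint passes its speed limit or range.

## Robot

A 7-joint arm with a two-finger parallel gripper is mounted at the origin on the work surface. World frame = base frame: x ahead of the robot, y to its left, z up, the work surface at z = 0. Lengths are in m, angles in rad, forces in N, time in s.
With the tool pointing down it reaches from about 0.4 to 0.85 m from the base axis. Payload 4.5 kg.
Tool frame: the origin (TCP) lies on the centre line of the jaws, within the pads' length; the fingertips stand 11 mm ahead of it and the grasp point (between the pads) lies 8 mm behind it; z points along the fingers, x is the direction in which the jaws open and shut, and the axes are right-handed (so a half turn about z gives the same grasp; the last joint's range is limited). The gripper opens to 88 mm and grips with 3 to 60 N. Pads are 18 mm wide; open, the fingers measure 123 mm over their backs; the gripper's body (75 mm by 187 mm) begins 45 mm behind the grasp point.
Start: joints at [-1.091, 0.689, -0.195, 1.565, 0.157, 0.902, -0.215], TCP at [0.269, 0.564, 0.25] pointing down, gripper open.
Joint ranges: [-3.01, 3.01], [-0.46, 2.08], [-1.47, 1.51], [0.13, 2.56], [-1, 4.14], [0.04, 2.09], [-2.66, 2.66]. Speed limits (rad/s): [2.57, 2.57, 3.14, 3.14, 3.14, 3.14, 3.14].

## Interface

Orientations are given as a unit quaternion [x, y, z, w].
In Python, from plant import r, vision, order, nets gives the robot as it stands.
- The arm moves only by the tool send_rows, never from a script. Its argument "series" is a list of rows, each an object with "delta_pos": the shift along the tool's x, y, z in cm, a list of three; "turn": the turn about the tool's z in degrees; "jaw": the closure, from 0 (fully open) to 1 (shut). In form: [{"delta_pos": [x, y, z], "turn": turn, "jaw": jaw}, ...]. A call has 1 to 8 rows; each row is the pose to reach, as a shift and turn from the pose commanded when the call began, along the tool's axes at that moment; what a row does not reach only later rows make up. A row lasts 1/12 s, in which the tool goes at most 41.7 mm and 7.16 degrees, less where a joint would pass 70% of its speed; a pose out of reach is approached as far as the arm can. A call with a gripper value outside its range is refused whole. The fingers move at their own pace and stop on an object; "force" is the grip in N (left out, the last holds). Time passes only in rows, so rows that repeat a pose let the fingers close. It gives the time, the measured TCP pose, the force and the opening at its end, in the units of the state.
- r.get_state(): the state, without advancing time (a new reading comes with each control period).
- vision.snapshot(name): name is "side" or "top" or "wrist"; returns the picture (400x640x3 uint8, blue, green, red); there is no depth.
- vision.camera_params(name): a dict with "intrinsics" (3x3 intrinsics, pixels), "extrinsics" (4x4, takes a point from world to camera coordinates). Camera axes: x right, y down, z forward; pixel columns grow to the right and rows downward; lengths in m; the calibration is good to about 2 mm. A picture is of the moment at which its call begins: read the wrist's pose just before it. camera_params takes no time and is no camera call; for the wrist camera it gives the pose at the moment of the call.
- order.finish_job(): hands the job in, once; it reports no verdict.
Trained networks look in the newest picture that a camera, given by its name, has taken for a name from the list of things; names that differ only in an ending like _2 or _b are one class to them, and where a whole thing is asked for, a point or a joint stands for the part that bears it (a point fixed in the world has none). Each returns a list of dicts, best first, with "score" (0 to 1); they miss things now and then, are a little off and sometimes report something else, mostly with a low value. They report only what shows in the picture. A call takes as long as a camera call.
- nets.boxes_of(camera, label): "location" ([row, column] as shares, 0 to 1, of the picture: columns of its width, rows of its height, amid what is visible of it).
- nets.trace(camera, label): "region" (400x640 bool, what is visible of it) and "location" ([row, column] as shares, 0 to 1, of the picture: columns of its width, rows of its height, amid what is visible of it).
The state is a dict: "clock": time; "q": joint angles; "qd": joint speeds; "joint_torque": joint torques, N m; "tool_pos": TCP position; "eef_rot": TCP orientation; "contact_force": force on the tool from outside, world axes, zero at the start; "moment": the same for the moment, N m; "opening": opening from 0.0 (shut) to 1.0 (fully open).
Only numpy, scipy, OpenCV 4.12 (cv2) and the standard library are available. Lean on these libraries where they do the work, as an engineer would, in place of code of your own. Each camera call takes 0.05 s, during which the arm holds its last target.

## Working session

There is one attempt and no reset: what is moved stays moved. The work goes in short steps, Python scripts to look and compute and a tool call to move; the robot and the scene stay as the last step left them, time stands still between calls to the robot, and variables do not carry over. Pictures are saved under pics/ and viewed, and the job is handed in when it is done.

Besides the shell and the picture viewer there is one more tool, called after ">>>" by a JSON object that holds its "op" and its "data", one argument or row to a line. send_rows: Moves the arm, as the interface text tells. Its arguments: {"type":"object","properties":{"series":{"type":"array"},"force":{"type":"number"}},"required":["series"]}

```bash
mkdir -p pics; ls; python3 - <<'E'
from plant import r, vision, order, nets
import cv2, numpy as np
s=r.get_state()
print(s)
for c in ["side","top"]:
    im=vision.snapshot(c); cv2.imwrite(f"pics/{c}0.png",im)
    p=vision.camera_params(c); print(c,p)
    for l in ["carriage_grip","mark_line","lever_knob","carousel_axis","third_notch","reagent_bottle","tip_box","cap_pot"]:
        try: print(l,[(round(d['score'],2),round(d['location'][1]*640,1),round(d['location'][0]*400,1)) for d in nets.boxes_of(c,l)[:2]])
        except Exception as e: print(l,e)
E
```

```text
pics
{'clock': 0.0, 'q': array([-1.09118256,  0.68996451, -0.19453786,  1.56632545,  0.15735116,
        0.9025287 , -0.21508222]), 'qd': array([-2.84238243e-05,  6.56003829e-04,  1.87481505e-03,  1.26008647e-03,
        8.94598865e-05, -1.95483711e-03, -6.82038349e-04]), 'joint_torque': array([ 9.20508573e-04, -5.27561152e+01, -1.26616392e+00, -1.53424573e+01,
       -5.25027502e-02,  6.54294287e-03,  1.67313101e-04]), 'tool_pos': array([0.26927694, 0.56334127, 0.24892775]), 'eef_rot': array([ 8.45888781e-01,  5.33358544e-01, -7.26311251e-04,  5.54152561e-04]), 'contact_force': array([ 0.48313513, -0.33985025, -0.18167182]), 'moment': array([ 0.02257418,  0.00399372, -0.04537063]), 'opening': 0.9999666458930551}
side {'intrinsics': array([[514.16694392,   0.        , 315.83611463],
       [  0.        , 514.16694392, 200.59626832],
       [  0.        ,   0.        ,   1.        ]]), 'extrinsics': array([[ 0.70610597, -0.7080931 ,  0.00430395, -0.40573091],
       [-0.42367024, -0.42733583, -0.79867867,  0.35021762],
       [ 0.56737809,  0.56212832, -0.60174236,  1.06189821],
     
[... 508 characters left out ...]
      ,   1.        ]]), 'extrinsics': array([[ 2.28458166e-02, -9.99736917e-01,  2.04110224e-03,
        -1.76770427e-02],
       [-9.94374699e-01, -2.29343996e-02, -1.03406824e-01,
         5.92706844e-01],
       [ 1.03426431e-01,  3.32792923e-04, -9.94637051e-01,
         1.07837683e+00],
       [ 0.00000000e+00,  0.00000000e+00,  0.00000000e+00,
         1.00000000e+00]])}
carriage_grip [(0.77, 283.5, 213.3)]
mark_line [(0.47, 322.4, 196.9)]
lever_knob [(0.62, 349.4, 186.3)]
carousel_axis [(0.82, 321.2, 197.8)]
third_notch [(0.69, 352.0, 218.9), (0.67, 348.4, 185.7)]
reagent_bottle [(0.96, 223.5, 159.0)]
tip_box [(0.76, 427.9, 173.3), (0.37, 283.0, 216.2)]
cap_pot [(0.83, 427.1, 230.5)]
```

```bash
python3 - <<'E'
import cv2
a=cv2.imread("pics/top0.png")[110:310,180:480]; cv2.imwrite("pics/topz.png",cv2.resize(a,(800,533),interpolation=cv2.INTER_CUBIC))
a=cv2.imread("pics/side0.png")[120:340,180:500]; cv2.imwrite("pics/sidez.png",cv2.resize(a,(800,550),interpolation=cv2.INTER_CUBIC))
E
```

```text
(no output)
```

View pics/topz.png

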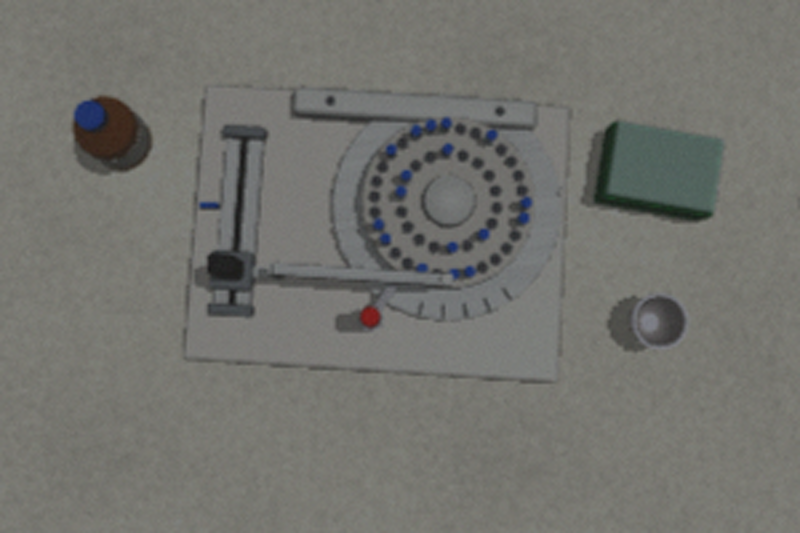

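View pics/sidez.png

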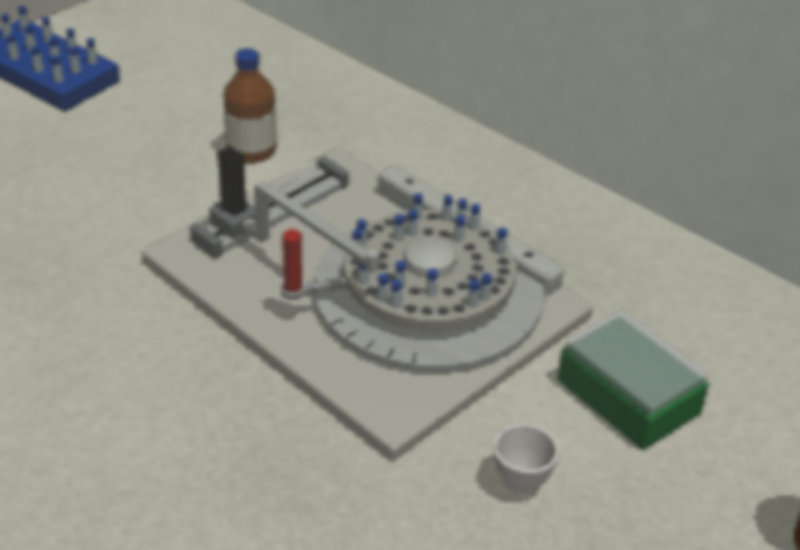

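View pics/top0.png

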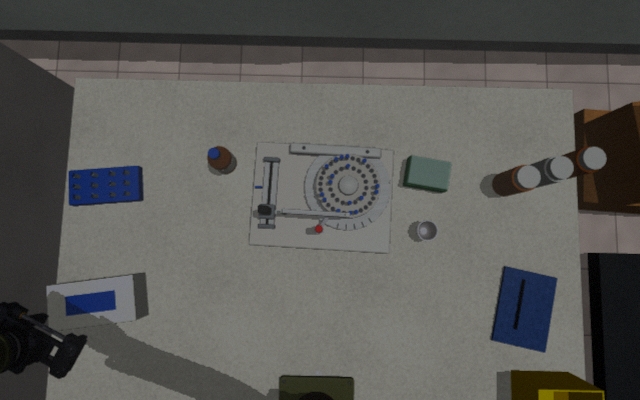

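The top view shows the sampler at about (250–394, 142–253) px. The red knob is at (319, 229), the grip at (265, 209) and the blue mark at (259, 187). The networks disagree with the picture on the knob and mark, so I'll fit the pose from the plate corners.

```bash
cat > h.py <<'E'
import numpy as np, cv2
from scipy.spatial.transform import Rotation as R
from scipy.optimize import least_squares
def proj(p,P):
    P=np.atleast_2d(P); E=p['extrinsics'];K=p['intrinsics']
    c=P@E[:3,:3].T+E[:3,3]; u=c@K.T; return u[:,:2]/u[:,2:]
def unproj(p,uv,z):
    E=p['extrinsics'];K=p['intrinsics']; Rm=E[:3,:3]; C=-Rm.T@E[:3,3]
    uv=np.atleast_2d(uv); d=np.c_[uv,np.ones(len(uv))]@np.linalg.inv(K).T@Rm
    return C+d*((z-C[2])/d[:,2])[:,None]
def S(v,P):  # sampler->world, v=(x,y,yaw)
    P=np.atleast_2d(np.array(P,float)); c,s=np.cos(v[2]),np.sin(v[2])
    return np.c_[v[0]+c*P[:,0]-s*P[:,1], v[1]+s*P[:,0]+c*P[:,1], P[:,2]]
def Sinv(v,P):
    P=np.atleast_2d(P); d=P[:,:2]-v[:2]; c,s=np.cos(v[2]),np.sin(v[2])
    return np.c_[c*d[:,0]+s*d[:,1], -s*d[:,0]+c*d[:,1], P[:,2]]
E
python3 - <<'E'
from h import *
from plant import vision
pt=vision.camera_params("top"); ps=vision.camera_params("side")
top=np.array([[207,86],[570,105],[556,381],[186,358]])/2.6667+[180,110]
side=np.array([[335,150],[592,312],[393,456],[143,255]])/2.5+[180,120]
C=np.array([[.16,.2,.02],[.16,-.2,.02],[-.14,-.2,.02],[-.14,.2,.02]])
f=lambda v:np.r_[(proj(pt,S(v,C))-top).ravel(),(proj(ps,S(v,C))-side).ravel()]
o=least_squares(f,[.6,0,0],loss='soft_l1');v=o.x;print(v,np.degrees(v[2]));print(f(v).reshape(-1,2).round(1))
it=cv2.imread("pics/top0.png").astype(int); b,g,r=it[...,0],it[...,1],it[...,2]
def cen(m,lo,hi):
    mm=np.zeros_like(m);mm[lo[1]:hi[1],lo[0]:hi[0]]=1; y,x=np.where(m&(mm>0)); return np.array([x.mean(),y.mean()]),len(x)
red=cen((r>g+50)&(r>b+50),(300,210),(340,250));blue=cen((b>r+40),(250,180),(264,194))
print(red,blue)
k=unproj(pt,red[0],.126);m=unproj(pt,blue[0],.034)
print("knob",k,Sinv(v,k),"mark",m,Sinv(v,m))
ax=S(v,[.04,-.07,.066]);print("axis",ax)
g=unproj(pt,[225/2.6667+180,264/2.6667+110],.131);print("grip",g,Sinv(v,g))
for n,cam in(("top",pt),("side",ps)):
    im=cv2.imread(f"pics/{n}0.png");im=cv2.resize(im,None,fx=3,fy=3)
    a=np.radians(150)+.1+.2094*np.arange(1,6)
    pts=np.r_[S(v,C),ax,m,k,g,S(v,np.c_[.04+.122*np.cos(a),-.07+.122*np.sin(a),0*a+.04])]
    for u in proj(cam,pts): cv2.circle(im,tuple(int(q) for q in (u+.5)*3),2,(0,255,255),-1)
    cv2.imwrite(f"pics/{n}_ov.png",im[350:900,540:1320] if n=="top" else im[370:920,560:1340])
E
```

```text
[ 0.58991623 -0.00644382 -0.03517534] -2.015398533980616
[[-0.3 -0.3]
 [ 1.2  0.5]
 [ 2.3  1.2]
 [-0.4  1.5]
 [ 0.5 -1. ]
 [ 1.3 -2.3]
 [ 0.2 -1.1]
 [-2.2 -1.2]]
(array([318.42857143, 228.22857143]), 35) (array([257.76923077, 186.53846154]), 13)
knob [[0.50784046 0.0035849  0.126     ]] [[-0.08237769  0.00713607  0.126     ]] mark [[0.62442117 0.17894331 0.034     ]] [[0.02796389 0.18648593 0.034     ]]
axis [[ 0.62742972 -0.07780724  0.066     ]]
grip [[0.5537717  0.14350198 0.131     ]] [[-0.04139548  0.14858191  0.131     ]]
```

View pics/top_ov.png

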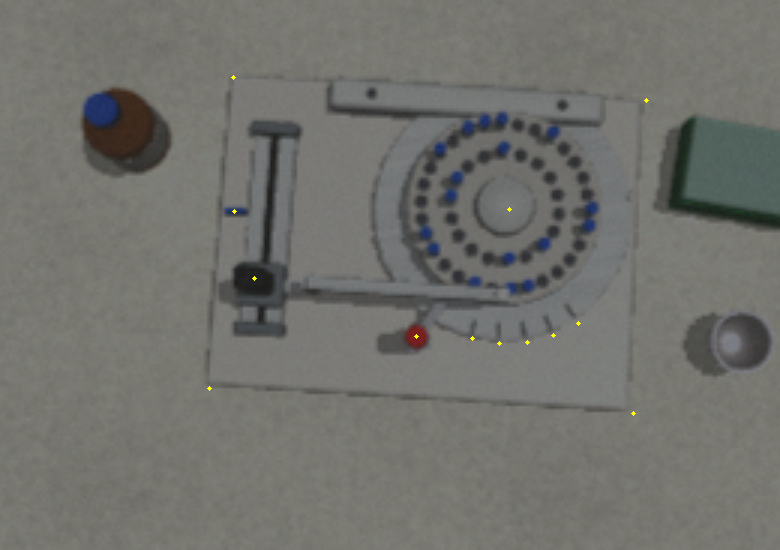

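```bash
cat >> h.py <<'E'
def tool(s):
    return np.array(s['tool_pos']),R.from_quat(s['eef_rot'])
def delta(s,target,yaw=None):
    p,q=tool(s); d=q.inv().apply(np.array(target)-p)*100
    x=q.as_matrix()[:,0]; cur=np.degrees(np.arctan2(x[1],x[0]))
    t=None if yaw is None else (-(yaw-cur)+180)%360-180
    return d.round(2),cur.round(2),t
def wr(vision,s):
    p=vision.camera_params("wrist");E=p['extrinsics'];p0,q=tool(s)
    C=-E[:3,:3].T@E[:3,3]; return q.inv().apply(C-p0),(q.inv().as_matrix()@E[:3,:3].T)
E
python3 - <<'E'
from h import *
from plant import r,vision
s=r.get_state(); print(wr(vision,s)); print(vision.camera_params("wrist")['intrinsics'])
v=[0.590,-.0064,-.035]
print(delta(s,[.55,.10,.30],-2))
E
```

```text
(array([ 1.29519311e-04, -7.74399699e-02, -1.35164789e-01]), array([[ 9.99999974e-01, -4.18037953e-05, -2.23646282e-04],
       [ 1.07551426e-04,  9.53069142e-01,  3.02752702e-01],
       [ 2.00494158e-04, -3.02752718e-01,  9.53069122e-01]]))
[[301.80567643   0.         321.33218811]
 [  0.         301.80567643 197.21607562]
 [  0.           0.           1.        ]]
(array([-29.76,  45.31,  -5.03]), np.float64(64.46), np.float64(66.4576784753761))
```

>>> {"op": "send_rows", "data": {
  "series": [
    {"delta_pos":[-29.8,45.3,0],"turn":66.4,"jaw":0},
    {"delta_pos":[-29.8,45.3,0],"turn":66.4,"jaw":0},
    {"delta_pos":[-29.8,45.3,0],"turn":66.4,"jaw":0},
    {"delta_pos":[-29.8,45.3,0],"turn":66.4,"jaw":0},
    {"delta_pos":[-29.8,45.3,0],"turn":66.4,"jaw":0},
    {"delta_pos":[-29.8,45.3,0],"turn":66.4,"jaw":0},
    {"delta_pos":[-29.8,45.3,0],"turn":66.4,"jaw":0},
    {"delta_pos":[-29.8,45.3,0],"turn":66.4,"jaw":0}
  ]
}}

```text
clock: 1.57
tool_pos: [0.4425, 0.2769, 0.2501]
eef_rot: [0.998, 0.06, 0.0, -0.0]
contact_force: [0.6, 0.4, 0.3]
opening: 1.002
```

```bash
python3 - <<'E'
from h import *
from plant import r
s=r.get_state();print(s['clock'],s['tool_pos'],s['q'].round(2)); print(delta(s,[.55,.10,.25],-2))
E
```

```text
1.5667 [0.44252905 0.27693728 0.25005898] [-0.68  0.55  0.06  1.88 -0.05  0.71 -0.48]
(array([ 8.57, 18.85,  0.  ]), np.float64(6.83), np.float64(8.828737090249035))
```

>>> {"op": "send_rows", "data": {
  "series": [
    {"delta_pos":[8.6,18.8,0],"turn":8.8,"jaw":0},
    {"delta_pos":[8.6,18.8,0],"turn":8.8,"jaw":0},
    {"delta_pos":[8.6,18.8,0],"turn":8.8,"jaw":0},
    {"delta_pos":[8.6,18.8,0],"turn":8.8,"jaw":0},
    {"delta_pos":[8.6,18.8,0],"turn":8.8,"jaw":0},
    {"delta_pos":[8.6,18.8,0],"turn":8.8,"jaw":0},
    {"delta_pos":[8.6,18.8,0],"turn":8.8,"jaw":0},
    {"delta_pos":[8.6,18.8,0],"turn":8.8,"jaw":0}
  ]
}}

```text
clock: 2.23
tool_pos: [0.5502, 0.1035, 0.2496]
eef_rot: [1.0, -0.014, -0.0, -0.001]
contact_force: [-0.2, -0.3, 0.3]
opening: 0.996
```

```bash
python3 - <<'E'
from h import *
from plant import r,vision
import pickle
s=r.get_state();p=vision.camera_params("wrist");im=vision.snapshot("wrist")
pickle.dump((s,p,im),open("w1.pkl","wb"));print(s['clock'],s['tool_pos'],np.abs(s['qd']).max())
cv2.imwrite("pics/w1.png",cv2.resize(im,(800,500),interpolation=cv2.INTER_CUBIC))
E
```

```text
2.2333 [0.55019701 0.103455   0.24961624] 0.034118137329565285
```

View pics/w1.png

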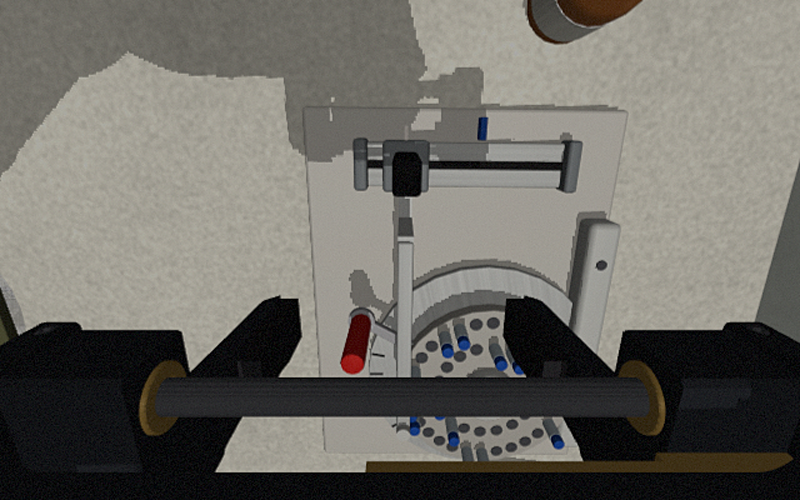

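The wrist view (800x500) shows the grip at (407,173), the blue mark at (483,128), the plate's left corners at (305,107) and (627,110), and the knob top at (353,360). I'll refine from a zoom.

```bash
python3 - <<'E'
import pickle,cv2
s,p,im=pickle.load(open("w1.pkl","rb"))
cv2.imwrite("pics/w1a.png",cv2.resize(im[75:165,235:515],(784*1,252),interpolation=cv2.INTER_NEAREST)) 
a=cv2.resize(im[75:165,235:385],(750,450),interpolation=cv2.INTER_NEAREST);cv2.imwrite("pics/w1b.png",a)
a=cv2.resize(im[75:165,370:520],(750,450),interpolation=cv2.INTER_NEAREST);cv2.imwrite("pics/w1c.png",a)
a=cv2.resize(im[220:380,240:340],(500,800)[:2],interpolation=cv2.INTER_NEAREST);cv2.imwrite("pics/w1d.png",cv2.resize(im[225:325,250:350],(600,600),interpolation=cv2.INTER_NEAREST))
E
```

```text
(no output)
```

View pics/w1b.png

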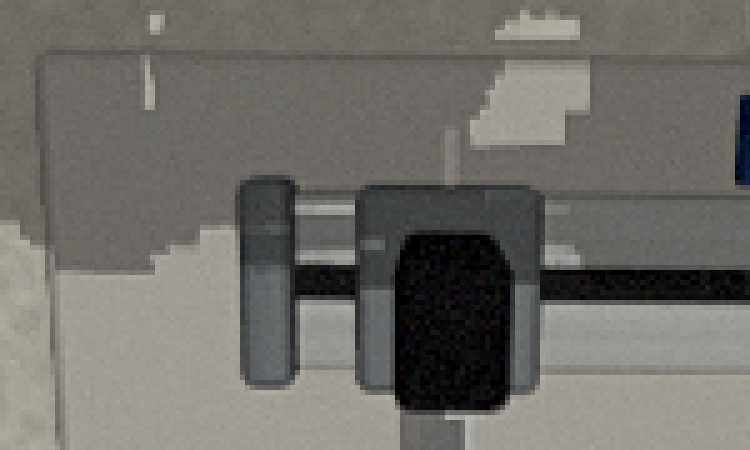

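View pics/w1c.png

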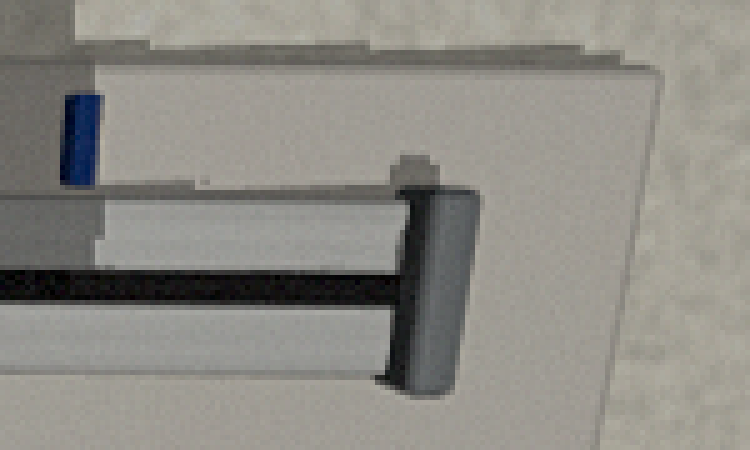

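View pics/w1d.png

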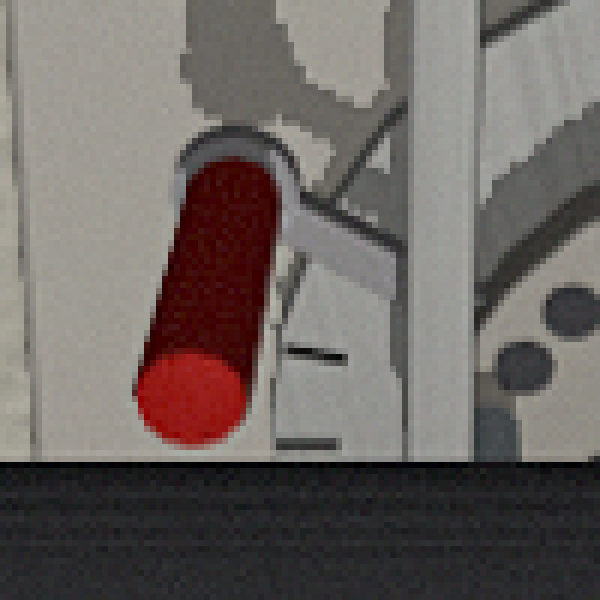

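```bash
python3 - <<'E'
from h import *
import pickle
s,p,im=pickle.load(open("w1.pkl","rb"))
c=np.array([[242.6,85.6],[502.4,88.6],[282.1,291.1],[387.4,102.6]])-.3
def X(v):
    return np.array([[-.14,.2,.02],[.16,.2,.02],[.04+.145*np.cos(np.radians(150)),-.07+.145*np.sin(np.radians(150)),.128],[v[3],.182,.034]])
f=lambda v:(proj(p,S(v,X(v)))-c).ravel()
o=least_squares(f,[.59,-.006,-.035,.03]);v=o.x;print(v.round(4),f(v).reshape(-1,2).round(1))
g=unproj(p,np.array([[(397+512)/10+235,(232+290)/10*.5+75+13]]),.131);print("grip",g,Sinv(v,g))
print("mark world",S(v,[v[3],.182,.034]),"grip mark",S(v,[v[3],.15,.131]))
l=np.array([[318,355],[310,443]])/6+[250,225]
for z in(.03,.04,.05):
    L=Sinv(v,unproj(p,l,z)); a=np.degrees(np.arctan2(L[:,1]+.07,L[:,0]-.04))%360; print(z,a-150,np.hypot(L[:,0]-.04,L[:,1]+.07))
# knob center independent
k=Sinv(v,unproj(p,c[2:3],.128));print(k)
E
```

```text
[ 0.5942 -0.0029 -0.0404  0.0249] [[-1.8 -0.7]
 [ 2.2 -0.4]
 [-0.4  1. ]
 [-0.   0.7]]
grip [[0.55679718 0.17168597 0.131     ]] [[-0.04438001  0.17292427  0.131     ]]
mark world [[0.6263655  0.17795979 0.034     ]] grip mark [[0.62507433 0.14598585 0.131     ]]
0.03 [21.56725597 33.584651  ] [0.1113956  0.11240135]
0.04 [18.15324243 29.85613941] [0.11196217 0.11151184]
0.05 [14.78541432 26.08392328] [0.11292145 0.11110093]
[[-0.08519209  0.0036926   0.128     ]]
```

```bash
python3 - <<'E'
from h import *
from plant import r
s=r.get_state();v=[.5935,-.0035,-.0385]
t=S(v,[-.044,.15,.10]);print(t,delta(s,t[0],-2.2))
E
```

```text
[[0.55530618 0.14808243 0.1       ]] (array([ 0.44, -4.36, 14.97]), np.float64(-1.52), np.float64(0.6826377391710707))
```

>>> {"op": "send_rows", "data": {
  "series": [
    {"delta_pos":[0.4,-4.7,3],"turn":0.7,"jaw":0},
    {"delta_pos":[0.4,-4.7,7],"turn":0.7,"jaw":0},
    {"delta_pos":[0.4,-4.7,11],"turn":0.7,"jaw":0},
    {"delta_pos":[0.4,-4.7,15],"turn":0.7,"jaw":0},
    {"delta_pos":[0.4,-4.7,15],"turn":0.7,"jaw":0},
    {"delta_pos":[0.4,-4.7,15],"turn":0.7,"jaw":0},
    {"delta_pos":[0.4,-4.7,15],"turn":0.7,"jaw":0}
  ]
}}

```text
clock: 2.87
tool_pos: [0.5564, 0.1507, 0.1013]
eef_rot: [1.0, -0.02, 0.001, -0.0]
contact_force: [0.2, -0.4, 0.5]
opening: 1.001
```

```bash
cat > snap.py <<'E'
from h import *
from plant import r,vision
import pickle,sys
n=sys.argv[1]; s=r.get_state();p=vision.camera_params("wrist");im=vision.snapshot("wrist")
pickle.dump((s,p,im),open(n+".pkl","wb"));print(s['clock'],s['tool_pos'].round(4),s['contact_force'].round(1),s['opening'],delta(s,s['tool_pos'])[1])
cv2.imwrite(f"pics/{n}.png",cv2.resize(im,(800,500),interpolation=cv2.INTER_CUBIC))
E
python3 snap.py w2
```

```text
2.8667 [0.5564 0.1507 0.1013] [ 0.2 -0.4  0.5] 1.001287756871385 -2.27
```

View pics/w2.png

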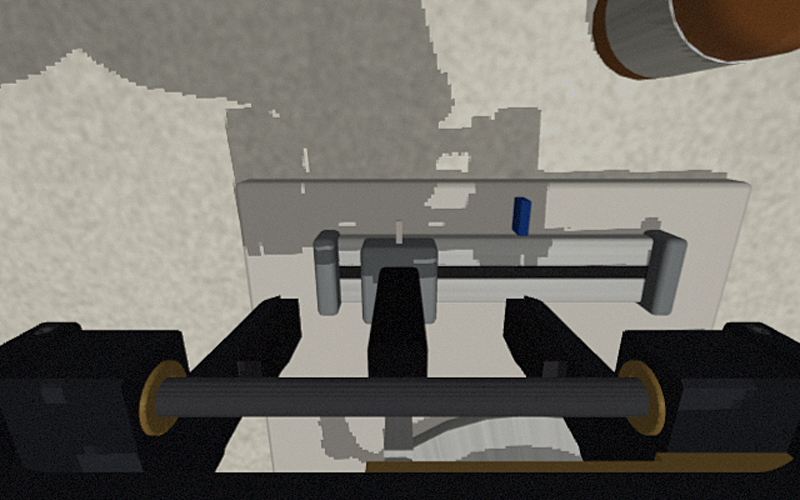

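The grip is centred between the open jaws at (399,300) and the white line is at (399,232). I'll pinch.

>>> {"op": "send_rows", "data": {
  "series": [
    {"delta_pos":[0,0,0],"turn":0,"jaw":1},
    {"delta_pos":[0,0,0],"turn":0,"jaw":1},
    {"delta_pos":[0,0,0],"turn":0,"jaw":1},
    {"delta_pos":[0,0,0],"turn":0,"jaw":1},
    {"delta_pos":[0,0,0],"turn":0,"jaw":1},
    {"delta_pos":[0,0,0],"turn":0,"jaw":1}
  ],
  "force": 15
}}

```text
clock: 3.42
tool_pos: [0.556, 0.1496, 0.1]
eef_rot: [1.0, -0.02, 0.0, -0.0]
contact_force: [-0.8, -0.2, -0.4]
opening: 0.567
```

```bash
python3 snap.py w3; python3 - <<'E'
import pickle,cv2
s,p,im=pickle.load(open("w3.pkl","rb"))
cv2.imwrite("pics/w3a.png",cv2.resize(im[140:240,280:440],(800,500),interpolation=cv2.INTER_NEAREST))
E
```

```text
3.4167 [0.556  0.1496 0.1   ] [-0.8 -0.2 -0.4] 0.5668575118590438 -2.34
```

View pics/w3a.png

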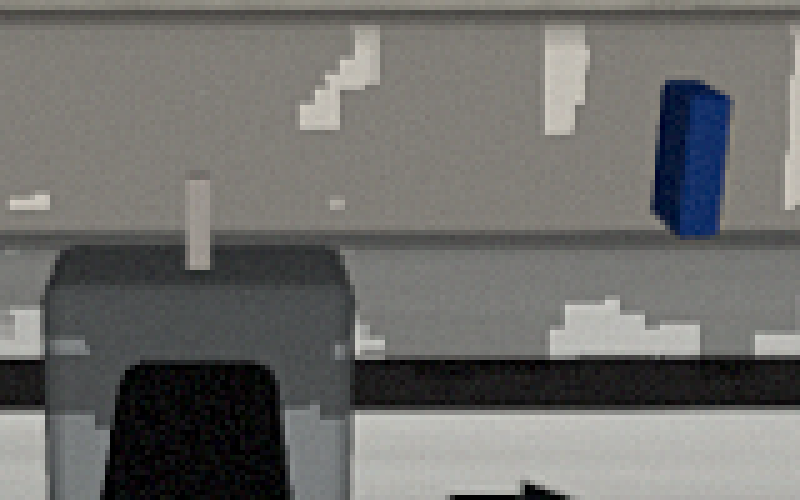

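>>> {"op": "send_rows", "data": {
  "series": [
    {"delta_pos":[0,0,0],"turn":0,"jaw":1},
    {"delta_pos":[0,0,0],"turn":0,"jaw":1},
    {"delta_pos":[0,0,0],"turn":0,"jaw":1},
    {"delta_pos":[0,0,0],"turn":0,"jaw":1},
    {"delta_pos":[0,0,0],"turn":0,"jaw":1},
    {"delta_pos":[0,0,0],"turn":0,"jaw":1},
    {"delta_pos":[0,0,0],"turn":0,"jaw":1}
  ]
}}

```text
clock: 4.05
tool_pos: [0.5555, 0.1497, 0.0996]
eef_rot: [1.0, -0.02, -0.0, 0.0]
contact_force: [-0.9, 0.5, -0.6]
opening: 0.223
```

```bash
python3 snap.py w4; python3 - <<'E'
from h import *
import pickle
s,p,im=pickle.load(open("w4.pkl","rb"))
v=[.5935,-.0035,-.0385]
m=unproj(p,[[420.3,171.7]],.034);print(m,Sinv(v,m))
w=unproj(p,[[319.3,184.7]],.034);print(w,Sinv(v,w))
print(Sinv(v,s['tool_pos']))
E
```

```text
4.05 [0.5555 0.1497 0.0996] [-0.9  0.5 -0.6] 0.22258015694234043 -2.33
[[0.62500569 0.17937736 0.034     ]] [[0.0244433  0.18395451 0.034     ]]
[[0.55601278 0.17305086 0.034     ]] [[-0.04425497  0.17497713  0.034     ]]
[[-0.04382514  0.15158819  0.09960694]]
```

>>> {"op": "send_rows", "data": {
  "series": [
    {"delta_pos":[1.2,0,0],"turn":0,"jaw":1},
    {"delta_pos":[2.6,0,0],"turn":0,"jaw":1},
    {"delta_pos":[4,0,0],"turn":0,"jaw":1},
    {"delta_pos":[5.4,0,0],"turn":0,"jaw":1},
    {"delta_pos":[6.4,0,0],"turn":0,"jaw":1},
    {"delta_pos":[6.8,0,0],"turn":0,"jaw":1},
    {"delta_pos":[6.8,0,0],"turn":0,"jaw":1},
    {"delta_pos":[6.8,0,0],"turn":0,"jaw":1}
  ]
}}

```text
clock: 4.77
tool_pos: [0.6243, 0.1469, 0.0996]
eef_rot: [1.0, -0.02, 0.001, -0.0]
contact_force: [2.2, 0.7, -2.0]
opening: 0.227
```

```bash
python3 snap.py w5; python3 - <<'E'
from h import *
import pickle
s,p,im=pickle.load(open("w5.pkl","rb"))
v=[.5935,-.0035,-.0385]
print(Sinv(v,s['tool_pos']))
cv2.imwrite("pics/w5a.png",cv2.resize(im[145:220,260:380],(800,500),interpolation=cv2.INTER_NEAREST))
E
```

```text
4.7667 [0.6243 0.1469 0.0996] [ 2.2  0.7 -2. ] 0.2265696128271176 -2.34
[[0.02495416 0.15150162 0.0996456 ]]
```

View pics/w5a.png

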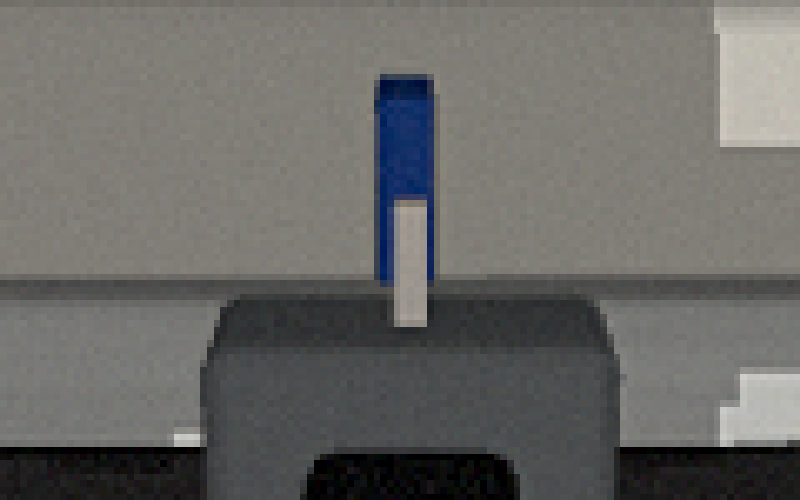

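The carriage is about 0.6 mm past the mark (white line at 410.5, mark centre at 404.5 in the 6.67x zoom). I'll nudge it back.

>>> {"op": "send_rows", "data": {
  "series": [
    {"delta_pos":[-0.07,0,0],"turn":0,"jaw":1},
    {"delta_pos":[-0.07,0,0],"turn":0,"jaw":1},
    {"delta_pos":[-0.07,0,0],"turn":0,"jaw":1},
    {"delta_pos":[-0.07,0,0],"turn":0,"jaw":1}
  ]
}}

```text
clock: 5.15
tool_pos: [0.6229, 0.147, 0.0996]
eef_rot: [1.0, -0.02, -0.0, -0.0]
contact_force: [1.5, 0.4, -3.2]
opening: 0.224
```

```bash
python3 snap.py w6; python3 - <<'E'
from h import *
import pickle
s,p,im=pickle.load(open("w6.pkl","rb"))
v=[.5935,-.0035,-.0385]
print(Sinv(v,s['tool_pos']))
cv2.imwrite("pics/w6a.png",cv2.resize(im[145:220,260:380],(800,500),interpolation=cv2.INTER_NEAREST))
E
```

```text
5.15 [0.6229 0.147  0.0996] [ 1.5  0.4 -3.2] 0.2238060216240338 -2.32
[[0.02355364 0.15151659 0.09964038]]
```

View pics/w6a.png

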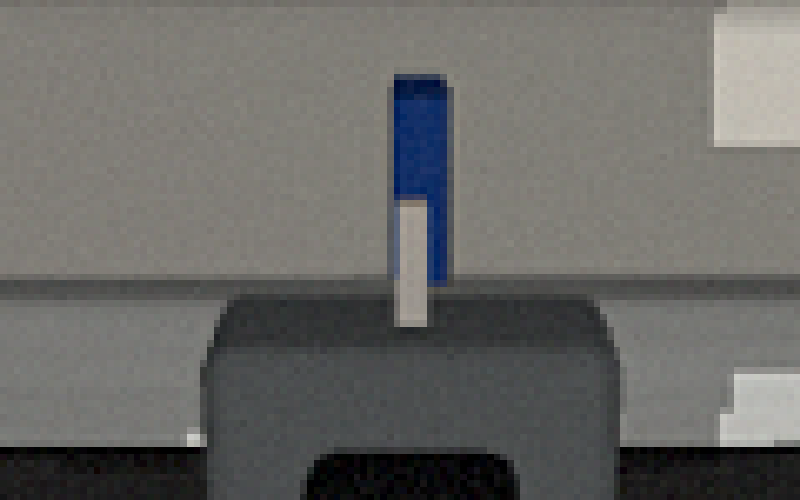

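>>> {"op": "send_rows", "data": {
  "series": [
    {"delta_pos":[0.04,0,0],"turn":0,"jaw":1},
    {"delta_pos":[0.08,0,0],"turn":0,"jaw":1},
    {"delta_pos":[0.08,0,0],"turn":0,"jaw":1},
    {"delta_pos":[0.08,0,0],"turn":0,"jaw":1},
    {"delta_pos":[0.08,0,0],"turn":0,"jaw":1},
    {"delta_pos":[0.08,0,0],"turn":0,"jaw":1}
  ]
}}

```text
clock: 5.7
tool_pos: [0.6234, 0.147, 0.0996]
eef_rot: [1.0, -0.02, -0.001, -0.0]
contact_force: [-1.7, 0.7, -0.9]
opening: 0.226
```

```bash
python3 snap.py w7; python3 - <<'E'
from h import *
import pickle
s,p,im=pickle.load(open("w7.pkl","rb"))
v=[.5935,-.0035,-.0385]
print(Sinv(v,s['tool_pos']))
cv2.imwrite("pics/w7a.png",cv2.resize(im[145:220,260:380],(800,500),interpolation=cv2.INTER_NEAREST))
E
```

```text
5.7 [0.6234 0.147  0.0996] [-1.7  0.7 -0.9] 0.22616152810547002 -2.33
[[0.02408591 0.15151256 0.09962382]]
```

View pics/w7a.png

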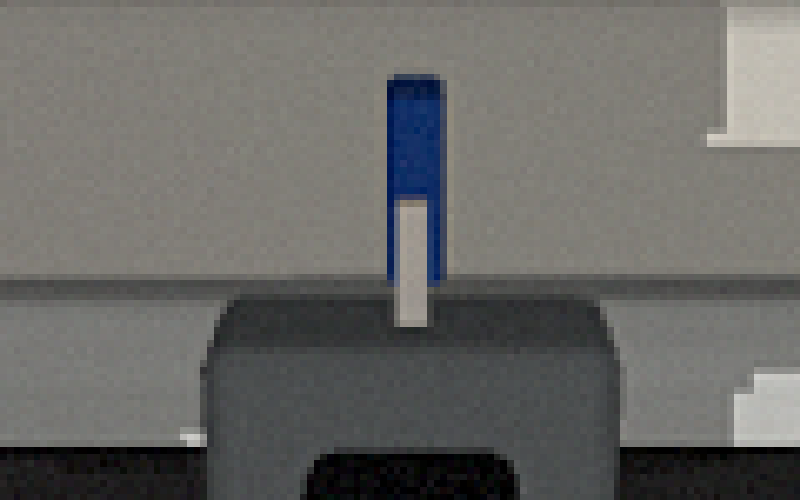

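>>> {"op": "send_rows", "data": {
  "series": [
    {"delta_pos":[0.05,0,0],"turn":0,"jaw":1},
    {"delta_pos":[0.05,0,0],"turn":0,"jaw":1},
    {"delta_pos":[0.05,0,0],"turn":0,"jaw":1},
    {"delta_pos":[0.05,0,0],"turn":0,"jaw":1}
  ]
}}

```text
clock: 6.08
tool_pos: [0.6243, 0.147, 0.0996]
eef_rot: [1.0, -0.02, -0.0, -0.0]
contact_force: [-1.9, 1.4, -1.5]
opening: 0.228
```

```bash
python3 snap.py w8; python3 - <<'E'
from h import *
import pickle
for n in("w5","w6","w7","w8"):
    s,p,im=pickle.load(open(n+".pkl","rb")); im=im.astype(float)
    a=im[160:174,305:340]; bl=(a[...,0]-a[...,2]).mean(0); bl-=np.median(bl[:6]);bl=np.clip(bl,0,None)
    b=im[188:193,305:340].mean((0,2)); b-=np.median(b);b=np.clip(b-8,0,None)
    x=np.arange(305,340);print(n,(bl*x).sum()/bl.sum(),(b*x).sum()/b.sum())
E
```

```text
6.0833 [0.6243 0.147  0.0996] [-1.9  1.4 -1.5] 0.22774391131562965 -2.33
w5 320.1760666544589 321.04880025940344
w6 322.48986331529215 321.1913043478261
w7 321.70696629213484 321.19437778539594
w8 320.39346938775515 321.1779762927332
```

>>> {"op": "send_rows", "data": {
  "series": [
    {"delta_pos":[-0.05,0,0],"turn":0,"jaw":1},
    {"delta_pos":[-0.05,0,0],"turn":0,"jaw":1},
    {"delta_pos":[-0.05,0,0],"turn":0,"jaw":1},
    {"delta_pos":[-0.05,0,0],"turn":0,"jaw":1}
  ]
}}

```text
clock: 6.47
tool_pos: [0.6243, 0.1469, 0.0996]
eef_rot: [1.0, -0.02, 0.0, -0.0]
contact_force: [0.2, 2.2, -3.8]
opening: 0.226
```

```bash
cat > mk.py <<'E'
from h import *
import pickle,sys
for n in sys.argv[1:]:
    s,p,im=pickle.load(open(n+".pkl","rb")); im=im.astype(float)
    a=im[160:174,305:340]; bl=(a[...,0]-a[...,2]).mean(0); bl-=np.median(bl[:6]);bl=np.clip(bl,0,None)
    b=im[188:193,305:340].mean((0,2)); b-=np.median(b);b=np.clip(b-8,0,None)
    x=np.arange(305,340);print(n,(bl*x).sum()/bl.sum(),(b*x).sum()/b.sum())
E
python3 snap.py w9;python3 mk.py w9
```

```text
6.4667 [0.6243 0.1469 0.0996] [ 0.2  2.2 -3.8] 0.22611646731114166 -2.34
w9 320.2327826248375 321.1548542852216
```

>>> {"op": "send_rows", "data": {
  "series": [
    {"delta_pos":[-0.05,0,0],"turn":0,"jaw":1},
    {"delta_pos":[-0.05,0,0],"turn":0,"jaw":1},
    {"delta_pos":[-0.05,0,0],"turn":0,"jaw":1},
    {"delta_pos":[-0.05,0,0],"turn":0,"jaw":1}
  ]
}}

```text
clock: 6.85
tool_pos: [0.6238, 0.147, 0.0996]
eef_rot: [1.0, -0.02, 0.0, -0.0]
contact_force: [2.4, 1.8, -5.5]
opening: 0.224
```

```bash
python3 snap.py w10;python3 mk.py w10
```

```text
6.85 [0.6238 0.147  0.0996] [ 2.4  1.8 -5.5] 0.22445353790668085 -2.34
w10 320.9505658669081 321.1815215524643
```

Aligned to about 0.15 mm. I'll release, then lift.

>>> {"op": "send_rows", "data": {
  "series": [
    {"delta_pos":[0,0,0],"turn":0,"jaw":0.4},
    {"delta_pos":[0,0,0],"turn":0,"jaw":0.4},
    {"delta_pos":[0,0,0],"turn":0,"jaw":0.4},
    {"delta_pos":[0,0,0],"turn":0,"jaw":0.4},
    {"delta_pos":[0,0,0],"turn":0,"jaw":0.4},
    {"delta_pos":[0,0,0],"turn":0,"jaw":0.4}
  ]
}}

```text
clock: 7.4
tool_pos: [0.6234, 0.1468, 0.0999]
eef_rot: [1.0, -0.02, 0.0, -0.0]
contact_force: [0.5, 0.2, -0.3]
opening: 0.596
```

```bash
python3 snap.py w11;python3 mk.py w11; python3 - <<'E'
import pickle,cv2
s,p,im=pickle.load(open("w11.pkl","rb"))
cv2.imwrite("pics/w11a.png",cv2.resize(im[145:220,260:380],(800,500),interpolation=cv2.INTER_NEAREST))
E
```

```text
7.4 [0.6234 0.1468 0.0999] [ 0.5  0.2 -0.3] 0.5964054465056682 -2.35
w11 321.5250044972117 321.47556746532155
```

View pics/w11a.png

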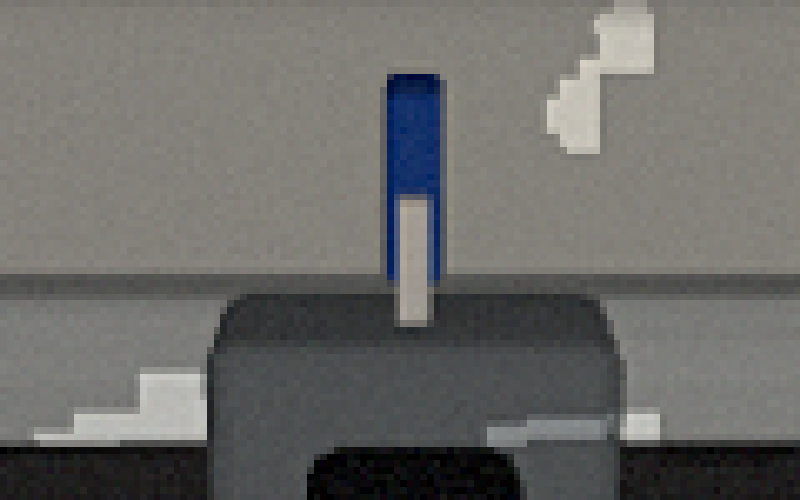

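>>> {"op": "send_rows", "data": {
  "series": [
    {"delta_pos":[0,0,-4],"turn":0,"jaw":0},
    {"delta_pos":[0,0,-8],"turn":0,"jaw":0},
    {"delta_pos":[0,0,-12],"turn":-6,"jaw":0},
    {"delta_pos":[-0.5,3,-15],"turn":-13,"jaw":0},
    {"delta_pos":[-1.2,7,-15],"turn":-20,"jaw":0},
    {"delta_pos":[-2,11,-15],"turn":-27,"jaw":0},
    {"delta_pos":[-2.7,15,-15],"turn":-34,"jaw":0},
    {"delta_pos":[-3.5,19,-15],"turn":-41,"jaw":0}
  ]
}}

```text
clock: 8.12
tool_pos: [0.5802, -0.0433, 0.2502]
eef_rot: [0.943, 0.334, 0.0, 0.0]
contact_force: [-0.3, -0.3, 0.0]
opening: 0.998
```

```bash
python3 - <<'E'
from h import *
from plant import r
s=r.get_state();print(s['clock'],s['tool_pos'],s['q'].round(2)); print(delta(s,[.58,-.05,.25],70))
E
```

```text
8.1167 [ 0.58015834 -0.04325584  0.25017499] [ 0.09  0.63 -0.16  1.7   0.13  0.82  0.55]
(array([-0.44,  0.51,  0.02]), np.float64(39.04), np.float64(-30.96347788853032))
```

>>> {"op": "send_rows", "data": {
  "series": [
    {"delta_pos":[0,0,0],"turn":-7,"jaw":0},
    {"delta_pos":[0,0,0],"turn":-14,"jaw":0},
    {"delta_pos":[0,0,0],"turn":-21,"jaw":0},
    {"delta_pos":[0,0,0],"turn":-28,"jaw":0},
    {"delta_pos":[0,0,0],"turn":-30,"jaw":0},
    {"delta_pos":[0,0,0],"turn":-30,"jaw":0},
    {"delta_pos":[0,0,0],"turn":-30,"jaw":0}
  ]
}}

```text
clock: 8.7
tool_pos: [0.5806, -0.0417, 0.2497]
eef_rot: [0.826, 0.563, -0.0, -0.0]
contact_force: [0.2, -0.4, 0.4]
opening: 0.999
```

```bash
python3 snap.py w12
```

```text
8.7 [ 0.5806 -0.0417  0.2497] [ 0.2 -0.4  0.4] 0.9985098552785794 68.56
```

View pics/w12.png

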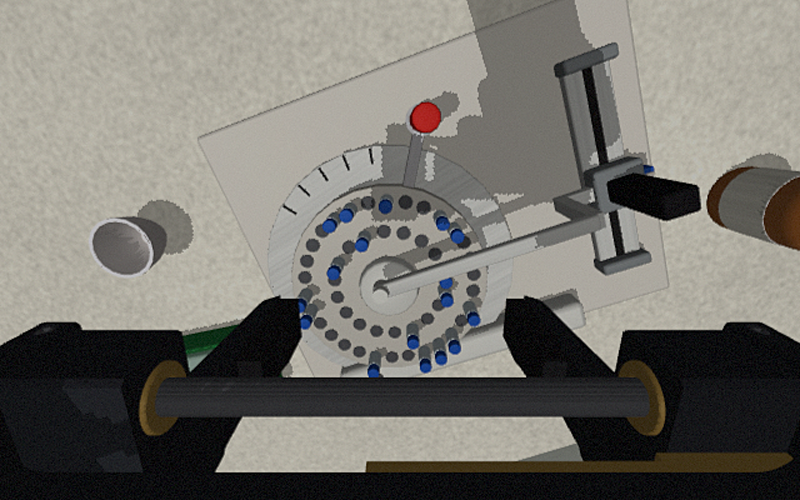

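The whole carousel is in view: knob at (425,117), five dark lines from (371,156) to (290,210), plate corner at (199,137). I'll zoom in for exact pixels.

```bash
python3 - <<'E'
import pickle,cv2
s,p,im=pickle.load(open("w12.pkl","rb"))
cv2.imwrite("pics/w12a.png",cv2.resize(im[75:180,215:365],(800,560),interpolation=cv2.INTER_CUBIC))
E
```

View pics/w12a.png

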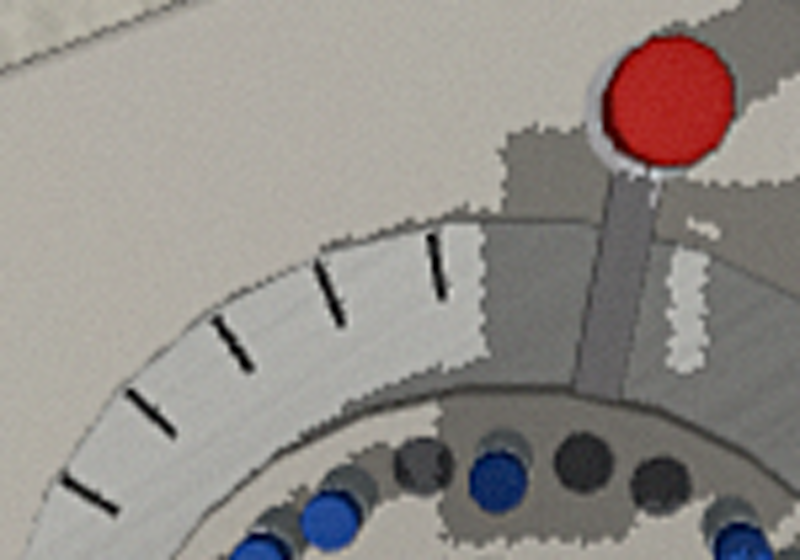

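```bash
python3 - <<'E'
from h import *
import pickle
s,p,im=pickle.load(open("w12.pkl","rb"))
sc=lambda a:np.array(a,float)/5.3333+[215,75]-.5
Lo=sc([[433,236],[320,264],[217,320],[128,392],[65,481]]);Li=sc([[441,298],[342,325],[249,370],[174,436],[116,514]])
im2=im.astype(int);m=(im2[...,2]>im2[...,1]+60)&(im2[...,2]>130);y,x=np.where(m[85:115,320:360]);K=np.array([x.mean()+320,y.mean()+85]);print("knob px",K,sc([[670,101]]))
co=np.array([[199.5,137.5],[637-8,0]])[:1]*.8-.3
def model(u):
    x0,y0,yaw,zr,fp,ro,ri=u; v=[x0,y0,yaw]
    a=np.radians(150)+fp+.20944*np.arange(1,6)
    ring=lambda q:S(v,np.c_[.04+q*np.cos(a),-.07+q*np.sin(a),0*a+zr])
    kn=S(v,[[.04+.145*np.cos(np.radians(150)),-.07+.145*np.sin(np.radians(150)),.128]])
    return ring(ro),ring(ri),kn,S(v,[[-.14,-.2,.02]])
def f(u):
    a,b,k,c=model(u)
    return np.r_[(proj(p,a)-Lo).ravel(),(proj(p,b)-Li).ravel(),(proj(p,k)-K).ravel()*2,(proj(p,c)-co).ravel(),(u[2]+.0395)/.004,(u[3]-.04)/.02,(u[5]-.119)/.002]
o=least_squares(f,[.5935,-.0035,-.0395,.04,.1,.118,.106],x_scale=[.01,.01,.01,.01,.01,.01,.01]);u=o.x
cov=np.linalg.inv(o.jac.T@o.jac)**1
print(u.round(4),np.sqrt(np.diag(cov)).round(4)*.5,np.degrees(u[2]));print(f(u).round(1))
v=u[:3];a0=np.radians(150)
print("axis",S(v,[.04,-.07,.066]),"knob0",S(v,[.04+.145*np.cos(a0),-.07+.145*np.sin(a0),.128]))
for k in range(1,5):
    a=a0+u[4]+.20944*k; print(k,u[4]+.20944*k,S(v,[.04+.145*np.cos(a),-.07+.145*np.sin(a),.1]))
np.save("u.npy",u)
s={'tool_pos':s['tool_pos'],'eef_rot':s['eef_rot']}
t=S(v,[.04+.145*np.cos(a0),-.07+.145*np.sin(a0),.1])[0];print(delta(s,t,60+np.degrees(u[2])))
E
```

```text
knob px [340.52506596  94.21899736] [[340.12578516  93.43761836]]
[ 0.5947 -0.0024 -0.0388  0.0367  0.1263  0.1198  0.107 ] [0.0002  0.0002  0.0015  0.0016  0.00365 0.0003  0.0003 ] -2.2224784247505336
[-0.  -0.1 -0.3  0.4 -0.3 -0.   0.3  0.2 -0.2  0.1  0.4 -0.1  0.  -0.2
  0.4  0.2  0.1 -0.1 -0.1 -0.2  1.3 -0.  -4.1  0.5  0.2 -0.2  0.4]
axis [[ 0.63192836 -0.07385352  0.066     ]] knob0 [[0.50926068 0.00346167 0.128     ]]
1 0.3357649266109757 [[ 0.49063592 -0.04127368  0.1       ]]
2 0.5452049266109757 [[ 0.48694977 -0.07136204  0.1       ]]
3 0.7546449266109757 [[ 0.48959991 -0.1015593   0.1       ]]
4 0.9640849266109757 [[ 0.49847051 -0.13054568  0.1       ]]
(array([ 1.6 , -8.29, 14.97]), np.float64(68.56), np.float64(10.786708392383389))
```

>>> {"op": "send_rows", "data": {
  "series": [
    {"delta_pos":[0.6,-3.5,0],"turn":5,"jaw":0},
    {"delta_pos":[1.6,-7,3],"turn":10.8,"jaw":0},
    {"delta_pos":[1.6,-8.3,6],"turn":10.8,"jaw":0},
    {"delta_pos":[1.6,-8.3,9],"turn":10.8,"jaw":0},
    {"delta_pos":[1.6,-8.3,12.5],"turn":10.8,"jaw":0},
    {"delta_pos":[1.6,-8.3,15],"turn":10.8,"jaw":0},
    {"delta_pos":[1.6,-8.3,15],"turn":10.8,"jaw":0},
    {"delta_pos":[1.6,-8.3,15],"turn":10.8,"jaw":0}
  ]
}}

```text
clock: 9.42
tool_pos: [0.5087, 0.0037, 0.0992]
eef_rot: [0.875, 0.484, -0.001, -0.0]
contact_force: [-0.1, -0.5, 0.7]
opening: 0.999
```

```bash
python3 snap.py w13
```

```text
9.4167 [0.5087 0.0037 0.0992] [-0.1 -0.5  0.7] 0.9990817667888066 57.86
```

View pics/w13.png

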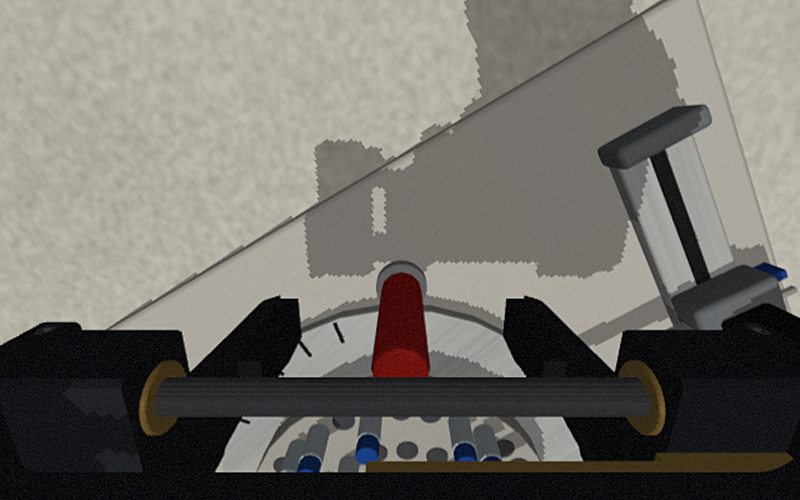

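The knob sits centred between the open jaws at (400,330). I'll pinch it.

>>> {"op": "send_rows", "data": {
  "series": [
    {"delta_pos":[0,0,0],"turn":0,"jaw":1},
    {"delta_pos":[0,0,0],"turn":0,"jaw":1},
    {"delta_pos":[0,0,0],"turn":0,"jaw":1},
    {"delta_pos":[0,0,0],"turn":0,"jaw":1},
    {"delta_pos":[0,0,0],"turn":0,"jaw":1},
    {"delta_pos":[0,0,0],"turn":0,"jaw":1},
    {"delta_pos":[0,0,0],"turn":0,"jaw":1},
    {"delta_pos":[0,0,0],"turn":0,"jaw":1}
  ],
  "force": 25
}}

```text
clock: 10.13
tool_pos: [0.5092, 0.0036, 0.0997]
eef_rot: [0.875, 0.484, 0.0, -0.0]
contact_force: [0.7, -0.5, -0.5]
opening: 0.416
```

>>> {"op": "send_rows", "data": {
  "series": [
    {"delta_pos":[0,0,0],"turn":0,"jaw":1},
    {"delta_pos":[0,0,0],"turn":0,"jaw":1},
    {"delta_pos":[0,0,0],"turn":0,"jaw":1},
    {"delta_pos":[0,0,0],"turn":0,"jaw":1},
    {"delta_pos":[0,0,0],"turn":0,"jaw":1},
    {"delta_pos":[0,0,0],"turn":0,"jaw":1}
  ]
}}

```text
clock: 10.63
tool_pos: [0.5088, 0.003, 0.0996]
eef_rot: [0.875, 0.484, -0.001, 0.0]
contact_force: [-1.2, -1.3, 0.3]
opening: 0.219
```

```bash
cat > st.py <<'E'
from h import *
from plant import r
u=np.load("u.npy");v=u[:3];s=r.get_state();p,q=tool(s)
P=Sinv(v,p)[0];a=(np.degrees(np.arctan2(P[1]+.07,P[0]-.04))-150+180)%360-180
f=s['contact_force'];x=q.as_matrix()[:,0]; yaw=delta(s,p)[1]
A=np.radians(a+150)+v[2]; t=np.array([-np.sin(A),np.cos(A),0])
print("clk",s['clock'].__round__(2),"pos",p.round(4),"th_rad",round(np.radians(a),4),"deg",round(a,2),"rad mm",round(np.hypot(P[0]-.04,P[1]+.07)*1000,1),"Ft",round(-f@t,1),"F",f.round(1),"open",round(s['opening'],3),"yaw",yaw,"wanted",round(57.8+a,1))
import sys
for th in map(float,sys.argv[1:]):
    b=np.radians(150)+th; T=S(v,[.04+.145*np.cos(b),-.07+.145*np.sin(b),.0992])[0]
    d,_,tt=delta(s,T,57.8+np.degrees(th)); print(th,d,round(tt,1))
E
python3 st.py 0.05 0.1 .15 .2 .25 .3 .336 .4
```

```text
clk 10.63 pos [0.5088 0.003  0.0996] th_rad 0.0043 deg 0.25 rad mm 145.2 Ft -1.7 F [-1.2 -1.3  0.3] open 0.219 yaw 57.84 wanted 58.0
0.05 [-0.66  0.04  0.04] -2.8
0.1 [-1.39  0.09  0.04] -5.7
0.15 [-2.1   0.18  0.04] -8.6
0.2 [-2.82  0.3   0.05] -11.4
0.25 [-3.53  0.47  0.05] -14.3
0.3 [-4.22  0.66  0.05] -17.1
0.336 [-4.72  0.82  0.05] -19.2
0.4 [-5.59  1.16  0.05] -22.9
```

>>> {"op": "send_rows", "data": {
  "series": [
    {"delta_pos":[-0.35,0.02,0],"turn":-1.4,"jaw":1},
    {"delta_pos":[-0.7,0.04,0],"turn":-2.8,"jaw":1},
    {"delta_pos":[-1.05,0.06,0],"turn":-4.2,"jaw":1},
    {"delta_pos":[-1.4,0.09,0],"turn":-5.7,"jaw":1},
    {"delta_pos":[-1.4,0.09,0],"turn":-5.7,"jaw":1},
    {"delta_pos":[-1.4,0.09,0],"turn":-5.7,"jaw":1}
  ]
}}

```text
clock: 11.13
tool_pos: [0.5031, -0.0069, 0.0996]
eef_rot: [0.85, 0.527, 0.001, -0.001]
contact_force: [0.7, 6.1, -3.7]
opening: 0.216
```

```bash
python3 st.py 0.12 .14 .16 .18 .2 .22 .25 .28 .3 .336
```

```text
clk 11.13 pos [ 0.5031 -0.0069  0.0996] th_rad 0.083 deg 4.76 rad mm 145.2 Ft 5.8 F [ 0.7  6.1 -3.7] open 0.216 yaw 63.64 wanted 62.6
0.12 [-0.54  0.02  0.04] -1.0
0.14 [-0.83  0.03  0.04] -2.2
0.16 [-1.12  0.04  0.04] -3.3
0.18 [-1.41  0.06  0.04] -4.5
0.2 [-1.69  0.09  0.04] -5.6
0.22 [-1.98  0.12  0.04] -6.8
0.25 [-2.41  0.17  0.04] -8.5
0.28 [-2.84  0.25  0.04] -10.2
0.3 [-3.13  0.3   0.03] -11.4
0.336 [-3.64  0.41  0.03] -13.4
```

>>> {"op": "send_rows", "data": {
  "series": [
    {"delta_pos":[-0.35,0.01,0],"turn":-1,"jaw":1},
    {"delta_pos":[-0.7,0.02,0],"turn":-2,"jaw":1},
    {"delta_pos":[-0.83,0.03,0],"turn":-2.2,"jaw":1},
    {"delta_pos":[-0.83,0.03,0],"turn":-2.2,"jaw":1}
  ]
}}

```text
clock: 11.47
tool_pos: [0.4998, -0.0137, 0.0997]
eef_rot: [0.839, 0.544, 0.002, -0.001]
contact_force: [0.6, 7.3, -2.7]
opening: 0.221
```

```bash
python3 st.py .16 .2 .22 .25 .28 .3 .336
```

```text
clk 11.47 pos [ 0.4998 -0.0137  0.0997] th_rad 0.1354 deg 7.76 rad mm 145.2 Ft 6.9 F [ 0.6  7.3 -2.7] open 0.221 yaw 65.92 wanted 65.6
0.16 [-0.36  0.02  0.05] -1.0
0.2 [-0.94  0.04  0.04] -3.3
0.22 [-1.23  0.06  0.04] -4.5
0.25 [-1.66  0.1   0.04] -6.2
0.28 [-2.09  0.16  0.04] -7.9
0.3 [-2.38  0.2   0.04] -9.1
0.336 [-2.89  0.29  0.04] -11.1
```

>>> {"op": "send_rows", "data": {
  "series": [
    {"delta_pos":[-0.2,0.01,0],"turn":-1,"jaw":1},
    {"delta_pos":[-0.4,0.02,0],"turn":-1.5,"jaw":1},
    {"delta_pos":[-0.4,0.02,0],"turn":-1.5,"jaw":1}
  ]
}}

```text
clock: 11.72
tool_pos: [0.4987, -0.0161, 0.0997]
eef_rot: [0.832, 0.555, 0.003, -0.002]
contact_force: [0.5, 9.9, -4.0]
opening: 0.219
```

```bash
python3 st.py .2 .22 .25 .28 .3 .336
```

```text
clk 11.72 pos [ 0.4987 -0.0161  0.0997] th_rad 0.1535 deg 8.8 rad mm 145.2 Ft 9.3 F [ 0.5  9.9 -4. ] open 0.219 yaw 67.49 wanted 66.6
0.2 [-0.67  0.02  0.04] -1.8
0.22 [-0.96  0.04  0.04] -2.9
0.25 [-1.4   0.06  0.04] -4.6
0.28 [-1.83  0.11  0.04] -6.4
0.3 [-2.12  0.14  0.04] -7.5
0.336 [-2.64  0.22  0.03] -9.6
```

>>> {"op": "send_rows", "data": {
  "series": [
    {"delta_pos":[-0.35,0.01,0],"turn":-1.2,"jaw":1},
    {"delta_pos":[-0.7,0.03,0],"turn":-2.2,"jaw":1},
    {"delta_pos":[-1.05,0.05,0],"turn":-3.5,"jaw":1},
    {"delta_pos":[-1.4,0.07,0],"turn":-4.8,"jaw":1},
    {"delta_pos":[-1.7,0.1,0],"turn":-6.2,"jaw":1},
    {"delta_pos":[-1.7,0.1,0],"turn":-6.2,"jaw":1}
  ]
}}

```text
clock: 12.22
tool_pos: [0.4922, -0.0342, 0.0997]
eef_rot: [0.8, 0.6, 0.001, -0.001]
contact_force: [0.2, 6.1, -1.6]
opening: 0.217
```

```bash
python3 st.py  .3 .32 .34 .36 .4 .45 .5 .54
```

```text
clk 12.22 pos [ 0.4922 -0.0342  0.0997] th_rad 0.2861 deg 16.39 rad mm 145.3 Ft 6.0 F [ 0.2  6.1 -1.6] open 0.217 yaw 73.68 wanted 74.2
0.3 [-0.2   0.03  0.05] -1.3
0.32 [-0.49  0.04  0.05] -2.5
0.34 [-0.78  0.06  0.04] -3.6
0.36 [-1.07  0.08  0.04] -4.7
0.4 [-1.65  0.14  0.04] -7.0
0.45 [-2.36  0.24  0.04] -9.9
0.5 [-3.08  0.39  0.04] -12.8
0.54 [-3.64  0.52  0.04] -15.1
```

>>> {"op": "send_rows", "data": {
  "series": [
    {"delta_pos":[-0.25,0.02,0],"turn":-1.5,"jaw":1},
    {"delta_pos":[-0.5,0.04,0],"turn":-2.5,"jaw":1},
    {"delta_pos":[-0.6,0.05,0],"turn":-3,"jaw":1},
    {"delta_pos":[-0.6,0.05,0],"turn":-3,"jaw":1}
  ]
}}

```text
clock: 12.55
tool_pos: [0.4906, -0.04, 0.0997]
eef_rot: [0.785, 0.62, 0.001, -0.001]
contact_force: [0.5, 5.6, -0.9]
opening: 0.218
```

```bash
python3 st.py  .34 .36 .4 
```

```text
clk 12.55 pos [ 0.4906 -0.04    0.0997] th_rad 0.3275 deg 18.76 rad mm 145.3 Ft 5.6 F [ 0.5  5.6 -0.9] open 0.218 yaw 76.63 wanted 76.6
0.34 [-0.18  0.03  0.05] -0.6
0.36 [-0.47  0.04  0.05] -1.8
0.4 [-1.05  0.07  0.04] -4.1
```

>>> {"op": "send_rows", "data": {
  "series": [
    {"delta_pos":[-0.2,0.01,0],"turn":-1,"jaw":1},
    {"delta_pos":[-0.4,0.02,0],"turn":-1.5,"jaw":1},
    {"delta_pos":[-0.4,0.02,0],"turn":-1.5,"jaw":1}
  ]
}}

```text
clock: 12.8
tool_pos: [0.49, -0.0429, 0.0997]
eef_rot: [0.776, 0.63, 0.002, -0.001]
contact_force: [-1.2, 7.4, -0.5]
opening: 0.216
```

```bash
python3 st.py  .36 .4 .45 .48 .5 .52 .54
```

```text
clk 12.8 pos [ 0.49   -0.0429  0.0997] th_rad 0.3476 deg 19.92 rad mm 145.3 Ft 7.0 F [-1.2  7.4 -0.5] open 0.216 yaw 78.17 wanted 77.7
0.36 [-0.18  0.03  0.04] -0.3
0.4 [-0.76  0.04  0.04] -2.5
0.45 [-1.48  0.09  0.04] -5.4
0.48 [-1.91  0.14  0.04] -7.1
0.5 [-2.2   0.18  0.04] -8.3
0.52 [-2.49  0.22  0.03] -9.4
0.54 [-2.77  0.27  0.03] -10.6
```

>>> {"op": "send_rows", "data": {
  "series": [
    {"delta_pos":[-0.15,0.01,0],"turn":-0.6,"jaw":1},
    {"delta_pos":[-0.3,0.01,0],"turn":-0.8,"jaw":1},
    {"delta_pos":[-0.3,0.01,0],"turn":-0.8,"jaw":1}
  ]
}}

```text
clock: 13.05
tool_pos: [0.4896, -0.0446, 0.0997]
eef_rot: [0.771, 0.636, 0.002, -0.002]
contact_force: [-1.3, 10.7, -1.3]
opening: 0.215
```

```bash
python3 st.py  .36 .4 .45 .48 .5 .52 .54
```

```text
clk 13.05 pos [ 0.4896 -0.0446  0.0997] th_rad 0.3594 deg 20.59 rad mm 145.3 Ft 10.2 F [-1.3 10.7 -1.3] open 0.215 yaw 79.03 wanted 78.4
0.36 [-0.01  0.03  0.05] 0.6
0.4 [-0.59  0.04  0.04] -1.7
0.45 [-1.31  0.08  0.04] -4.6
0.48 [-1.75  0.12  0.04] -6.3
0.5 [-2.03  0.15  0.03] -7.4
0.52 [-2.32  0.19  0.03] -8.6
0.54 [-2.61  0.24  0.03] -9.7
```

Click 1 is felt at about 0.345 rad, where the force rises from 5.6 to 10.2 N. On to click 2.

>>> {"op": "send_rows", "data": {
  "series": [
    {"delta_pos":[-0.35,0.02,0],"turn":-0.8,"jaw":1},
    {"delta_pos":[-0.7,0.05,0],"turn":-2.2,"jaw":1},
    {"delta_pos":[-1.05,0.07,0],"turn":-3.6,"jaw":1},
    {"delta_pos":[-1.4,0.09,0],"turn":-5,"jaw":1},
    {"delta_pos":[-1.75,0.12,0],"turn":-6.3,"jaw":1},
    {"delta_pos":[-1.95,0.14,0],"turn":-7.4,"jaw":1},
    {"delta_pos":[-1.95,0.14,0],"turn":-7.4,"jaw":1},
    {"delta_pos":[-1.95,0.14,0],"turn":-7.4,"jaw":1}
  ]
}}

```text
clock: 13.72
tool_pos: [0.4868, -0.0662, 0.0997]
eef_rot: [0.729, 0.684, 0.001, -0.001]
contact_force: [-0.4, 4.9, -0.2]
opening: 0.215
```

```bash
python3 st.py  .52 .54 .55 .56 .57
```

```text
clk 13.72 pos [ 0.4868 -0.0662  0.0997] th_rad 0.51 deg 29.22 rad mm 145.3 Ft 4.9 F [-0.4  4.9 -0.2] open 0.215 yaw 86.36 wanted 87.0
0.52 [-0.15  0.04  0.05] -1.2
0.54 [-0.43  0.05  0.05] -2.4
0.55 [-0.58  0.05  0.04] -3.0
0.56 [-0.72  0.06  0.04] -3.5
0.57 [-0.87  0.07  0.04] -4.1
```

>>> {"op": "send_rows", "data": {
  "series": [
    {"delta_pos":[-0.3,0.04,0],"turn":-1.5,"jaw":1},
    {"delta_pos":[-0.6,0.06,0],"turn":-3,"jaw":1},
    {"delta_pos":[-0.8,0.07,0],"turn":-3.5,"jaw":1},
    {"delta_pos":[-0.8,0.07,0],"turn":-3.5,"jaw":1}
  ]
}}

```text
clock: 14.05
tool_pos: [0.4866, -0.073, 0.0996]
eef_rot: [0.708, 0.706, 0.001, -0.002]
contact_force: [-1.6, 8.1, 0.2]
opening: 0.217
```

```bash
python3 st.py  .56 .57 .6 .65 .7 .72 .74
```

```text
clk 14.05 pos [ 0.4866 -0.073   0.0996] th_rad 0.5565 deg 31.89 rad mm 145.4 Ft 8.1 F [-1.6  8.1  0.2] open 0.217 yaw 89.9 wanted 89.7
0.56 [-0.05  0.04  0.04] 0.0
0.57 [-0.2   0.04  0.04] -0.6
0.6 [-0.63  0.05  0.04] -2.3
0.65 [-1.35  0.09  0.04] -5.1
0.7 [-2.07  0.18  0.03] -8.0
0.72 [-2.36  0.22  0.03] -9.2
0.74 [-2.65  0.27  0.03] -10.3
```

Click 2 is felt at about 0.553 rad. Now approaching click 3, expected at about 0.763.

>>> {"op": "send_rows", "data": {
  "series": [
    {"delta_pos":[-0.35,0.03,0],"turn":-1,"jaw":1},
    {"delta_pos":[-0.7,0.05,0],"turn":-2.4,"jaw":1},
    {"delta_pos":[-1.05,0.07,0],"turn":-3.8,"jaw":1},
    {"delta_pos":[-1.4,0.1,0],"turn":-5.2,"jaw":1},
    {"delta_pos":[-1.75,0.14,0],"turn":-6.6,"jaw":1},
    {"delta_pos":[-2.1,0.18,0],"turn":-8.5,"jaw":1},
    {"delta_pos":[-2.1,0.18,0],"turn":-8.5,"jaw":1},
    {"delta_pos":[-2.1,0.18,0],"turn":-8.5,"jaw":1}
  ]
}}

```text
clock: 14.72
tool_pos: [0.4882, -0.0955, 0.0996]
eef_rot: [0.654, 0.757, 0.001, -0.001]
contact_force: [-1.1, 5.4, 0.7]
opening: 0.218
```

```bash
python3 st.py  .74 .75 .76 .77
```

```text
clk 14.72 pos [ 0.4882 -0.0955  0.0996] th_rad 0.7122 deg 40.8 rad mm 145.4 Ft 5.5 F [-1.1  5.4  0.7] open 0.218 yaw 98.32 wanted 98.6
0.74 [-0.4   0.04  0.04] -1.9
0.75 [-0.55  0.05  0.04] -2.5
0.76 [-0.69  0.06  0.04] -3.0
0.77 [-0.84  0.06  0.04] -3.6
```

>>> {"op": "send_rows", "data": {
  "series": [
    {"delta_pos":[-0.25,0.03,0],"turn":-1.2,"jaw":1},
    {"delta_pos":[-0.5,0.04,0],"turn":-2.4,"jaw":1},
    {"delta_pos":[-0.7,0.06,0],"turn":-3,"jaw":1},
    {"delta_pos":[-0.7,0.06,0],"turn":-3,"jaw":1},
    {"delta_pos":[-0.7,0.06,0],"turn":-3,"jaw":1}
  ]
}}

```text
clock: 15.13
tool_pos: [0.4892, -0.1015, 0.0996]
eef_rot: [0.634, 0.773, 0.001, -0.002]
contact_force: [-3.2, 7.0, 1.6]
opening: 0.217
```

```bash
python3 st.py  .765 .77 .78
```

```text
clk 15.13 pos [ 0.4892 -0.1015  0.0996] th_rad 0.7539 deg 43.2 rad mm 145.3 Ft 7.5 F [-3.2  7.   1.6] open 0.217 yaw 101.33 wanted 101.0
0.765 [-0.16  0.03  0.04] -0.3
0.77 [-0.23  0.03  0.04] -0.6
0.78 [-0.38  0.04  0.04] -1.2
```

>>> {"op": "send_rows", "data": {
  "series": [
    {"delta_pos":[-0.1,0.01,0],"turn":-0.3,"jaw":1},
    {"delta_pos":[-0.2,0.02,0],"turn":-0.5,"jaw":1},
    {"delta_pos":[-0.2,0.02,0],"turn":-0.5,"jaw":1},
    {"delta_pos":[-0.2,0.02,0],"turn":-0.5,"jaw":1}
  ]
}}

```text
clock: 15.47
tool_pos: [0.4895, -0.1027, 0.0996]
eef_rot: [0.63, 0.776, 0.001, -0.002]
contact_force: [-3.3, 8.0, 2.7]
opening: 0.218
```

```bash
python3 st.py .77 .78; python3 snap.py w14; python3 - <<'E'
from plant import vision
import cv2
for n in("top","side"): cv2.imwrite(f"pics/{n}9.png",vision.snapshot(n))
a=cv2.imread("pics/top9.png")[110:310,180:480]; cv2.imwrite("pics/topz9.png",cv2.resize(a,(800,533),interpolation=cv2.INTER_CUBIC))
a=cv2.imread("pics/side9.png")[120:340,180:500]; cv2.imwrite("pics/sidez9.png",cv2.resize(a,(800,550),interpolation=cv2.INTER_CUBIC))
E
python3 st.py
```

```text
clk 15.47 pos [ 0.4895 -0.1027  0.0996] th_rad 0.7622 deg 43.67 rad mm 145.3 Ft 8.5 F [-3.3  8.   2.7] open 0.218 yaw 101.87 wanted 101.5
0.77 [-0.11  0.03  0.04] -0.0
0.78 [-0.26  0.03  0.04] -0.6
15.4667 [ 0.4895 -0.1027  0.0996] [-3.3  8.   2.7] 0.218332041844798 101.87
clk 15.62 pos [ 0.4895 -0.1027  0.0996] th_rad 0.762 deg 43.66 rad mm 145.3 Ft 8.5 F [-3.9  7.8  2.3] open 0.214 yaw 101.88 wanted 101.5
```

View pics/w14.png

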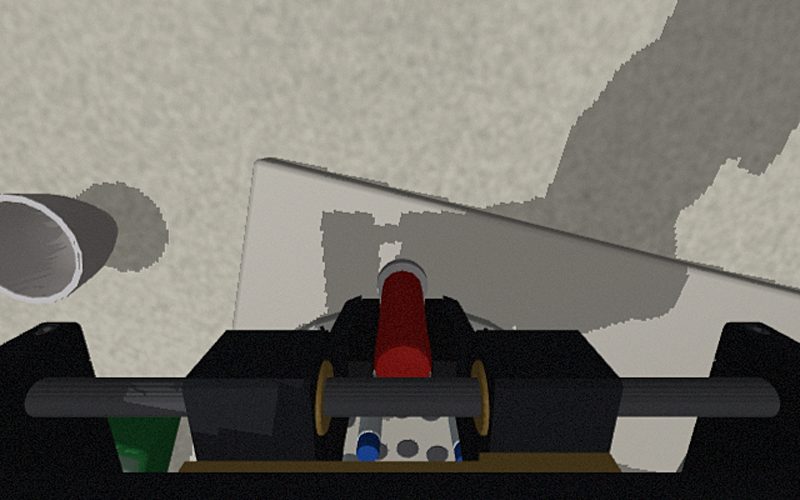

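View pics/sidez9.png

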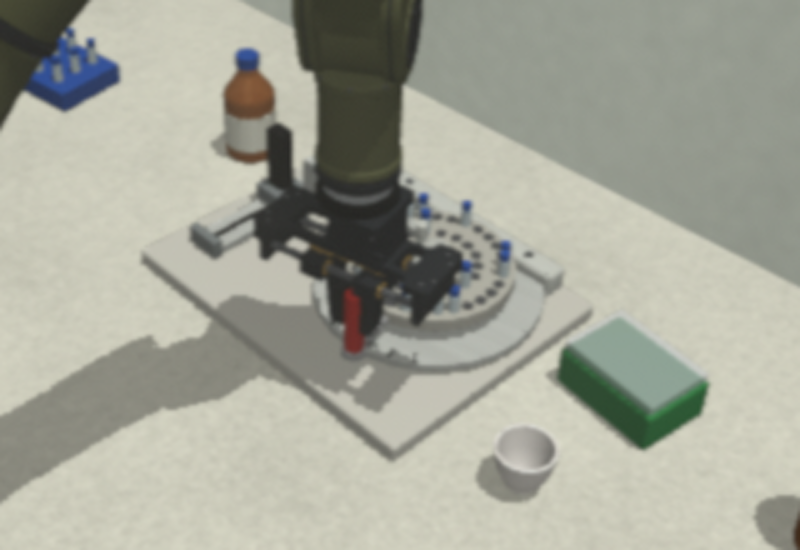

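View pics/topz9.png

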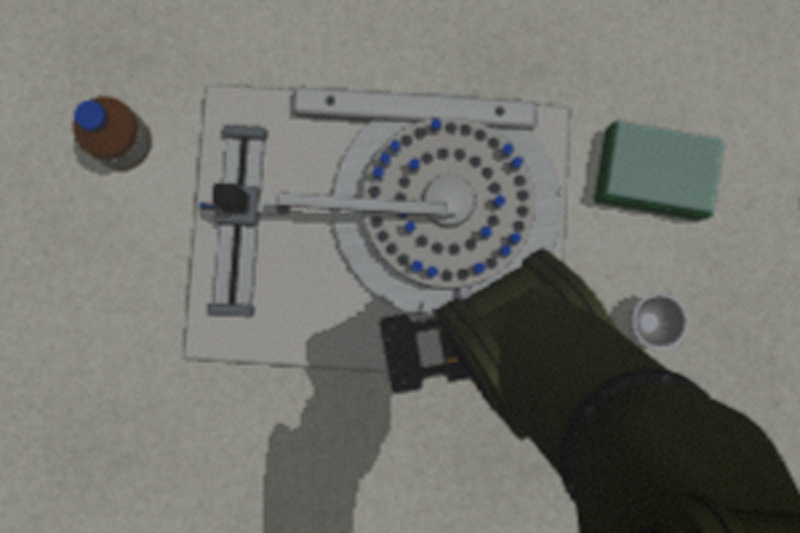

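>>> {"op": "send_rows", "data": {
  "series": [
    {"delta_pos":[-0.1,0.01,0],"turn":-0.2,"jaw":1},
    {"delta_pos":[-0.1,0.01,0],"turn":-0.2,"jaw":1},
    {"delta_pos":[-0.1,0.01,0],"turn":-0.2,"jaw":1},
    {"delta_pos":[-0.1,0.01,0],"turn":-0.2,"jaw":1}
  ]
}}

```text
clock: 15.95
tool_pos: [0.4896, -0.1032, 0.0996]
eef_rot: [0.629, 0.778, 0.001, -0.002]
contact_force: [-3.2, 9.4, 3.2]
opening: 0.223
```

```bash
python3 st.py; python3 - <<'E'
from h import *
import pickle
from plant import vision
u=np.load("u.npy");s,p,im=pickle.load(open("w14.pkl","rb"))
# knob top centre in w14 vs third-notch prediction
m=im.astype(int);m=(m[...,2]>m[...,1]+60)&(m[...,2]>130);y,x=np.where(m[260:310,290:360]);print("knob red px",x.mean()+290,y.min()+260,y.max()+260,len(x))
for th in(.70,.755,.81):
    b=np.radians(150)+th;print(th,proj(p,S(u[:3],[.04+.145*np.cos(b),-.07+.145*np.sin(b),.128])))
E
```

```text
clk 15.95 pos [ 0.4896 -0.1032  0.0996] th_rad 0.7659 deg 43.88 rad mm 145.3 Ft 9.9 F [-3.2  9.4  3.2] open 0.223 yaw 102.1 wanted 101.7<stdin>:6: RuntimeWarning: Mean of empty slice.
  ret = ret.dtype.type(ret / rcount)
Traceback (most recent call last):
ValueError: zero-size array to reduction operation minimum which has no identity
```

The force rose 5.5 → 7.5 → 8.5 → 9.9 N at 0.754–0.766 rad. That is the third jump, and the pose is within 0.01 rad of the third line found by vision. I'll hand in while holding.

```bash
python3 st.py; python3 -c "
from plant import order
print(order.finish_job())"
```

```text
clk 15.95 pos [ 0.4896 -0.1032  0.0996] th_rad 0.7659 deg 43.88 rad mm 145.3 Ft 9.9 F [-3.2  9.4  3.2] open 0.223 yaw 102.1 wanted 101.7
the job is handed in; nothing more can be done
None
```

I handed the job in at 15.95 s with the carriage level with the blue mark and the lever held in the third notch. `finish_job` reports no verdict.

- **Carriage:** I slid it by its grip and corrected it in small steps, because it stuck and slipped. After release, the white line and the blue mark agreed within 0.1 px in the wrist picture, which is under 0.1 mm. A later top picture still shows them together.
- **Lever:** I pinched the knob and pushed it round slowly. The force rises marking the clicks came at about 0.345, 0.553 and 0.76 rad. I stopped at 0.766 rad, pushing 9.9 N; the ring's third line, measured by camera, is at 0.755 rad. The fourth click would come at about 0.97 rad, so it was not reached. The knob is still pinched with 25 N.
- **Other items:** The bottle, tip box and pot looked unmoved in the last top and side pictures.

**Checks that failed or disagreed:**
- The networks misplaced the knob and mark, so I located things from picture measurements instead.
- One plate-corner pixel disagreed with the pose fit by about 4 px.
- A last colour check of the knob found no pixels because the gripper shaded it. The final angle therefore rests on the arm's measured position and the force.

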